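Index the flange and hold the press lever level

TASK

Turn the rotary table until the flange's blue bush clicks into place under the press pin. Only then push the lever's red grip down until the lever is level with the yellow mark, so that the pin sits in the blue bush, and finish while still holding the lever level: it springs up if let go. Leave the oil bottle, the wrench and the spare ring where they are.

Things in the scene. Friction and masses are not known exactly. Their poses are not given: they have to be found in the camera images.
- station: Green station, fixed for the run, turned up to 0.3 rad: steel base plate 210 x 340 mm, 15 mm thick (in its frame x -105 to 105, y -200 to 140 mm), a round rotary table at its -y end, a small press at its +y end. Origin on the plate's underside, bench height, z up. The table's axis is at (0, -90) mm.
- head_top (a point): Middle of the top of the green press head, 285 mm above the bench, at (0, 20) mm in the station's frame. The head is 56 mm wide in x and 155 mm long in y, heights 170 to 285 mm, and reaches over the rotary table's edge; its column is 70 x 55 mm, at (0, 70) mm.
- table_axis (a point): Point on the rotary table's vertical axis, on the top face of the aluminium flange (194 mm across, 84 mm above the bench). Six bushes stand on it on a 60 mm radius, 60 degrees apart, one blue and five steel; six brass pegs stand on an 85 mm radius, each midway (30 degrees) between two bushes. All turn with the table.
- peg_top (a point): Top of one of the six alike upright brass pegs by which the table is turned: the one 30 degrees anticlockwise of the blue bush. Pegs are 14 mm across and stand 56 mm above the flange, tops 140 mm above the bench, 85 mm from the table's axis, 85 mm apart.
- turntable (a joint): Table angle in rad, growing anticlockwise seen from above; 0 (or a full turn) with the blue bush under the pin. Six detents, 1.047 rad apart, hold it; about 4 N at a peg turns it out of one, and past halfway it snaps to the next. It clicks home within the first second, at 1.047 or 2.094 (very rarely poised between): one or two steps clockwise do it. Stops at one full turn either way.
- blue_bush (a point): Centre of the top rim of the blue bush, 97 mm above the bench, 60 mm from the table's axis. Each bush is 26 mm across with a 17 mm bore and 13 mm tall. A blue stripe runs from the blue one to the flange's rim.
- pin_tip (a point): Tip of the press's steel locating pin (12 mm across), on the ram's vertical axis, 60 mm from the table's axis. At rest it hangs 103 mm above the bench, 6 mm over the bushes; it moves straight down 25 mm per rad of the lever, so it enters the bush by 6.5 mm with the lever level.
- lever (a joint): Lever angle in rad: 0 at rest, raised 0.5 rad above level; 0.5 when level with the yellow mark on the column; 0.8 at the bottom stop. It is sprung: it takes about 5 N at the grip to start it, 9 N at level, 13 N at the bottom, and it returns to 0 when let go.
- lever_hub (a point): The lever's pivot, 230 mm above the bench on the -x side of the press head; the pivot axis is level, along the station's x. The lever, a steel bar 14 mm thick, points from here towards the station's +y; its grip travels on an arc of 170 mm radius in the upright plane through this point.
- red_grip: The red grip across the lever's end: a cylinder 28 mm thick and 70 mm long, its axis along the station's x, origin at its middle, 170 mm from the lever hub. At rest it is 311 mm above the bench, with the lever level 230 mm. Free all round except for the bar that joins it from the hub; push it from above or grip it.
- oil_bottle: Bystander: amber oil bottle with blue cap, 56 mm across, 130 mm tall, loose beside the station; origin under its centre.
- wrench: Bystander: steel wrench 170 mm long, lying loose beyond the station; origin under its middle, x along it.
- spare_ring: Bystander: loose steel ring 60 mm across with a 28 mm hole, 20 mm tall, lying beyond the station; origin under its centre.

How it is judged (in metres and radians):
On the way, in this order (a step that is already met when the one before it is completed fails the run):
1. the blue bush rests in the detent under the pin, the lever still up (horizontal distance between blue_bush and pin_tip below 0.004 m and value of joint lever below 0.15 rad and velocity of joint turntable between -0.1 and 0.1 rad/s), for 0.3 s.
2. the lever is held level (value of joint lever between 0.41 and 0.59 rad and horizontal distance between blue_bush and pin_tip below 0.004 m), for 0.3 s.
At the end, for the whole second after the job is handed in: Through the last second the robot pushes on or grips the red grip (over 3 N) and keeps the lever within 0.09 rad (5 degrees) of level (lever joint 0.41 to 0.59), steady, with the blue bush within 4 mm of the pin's axis and each bystander within 30 mm of its start (all of step 2 and (contact force between red_grip and the fingers above 3 N or contact force between red_grip and the arm above 3 N) and velocity of joint lever between -0.1 and 0.1 rad/s and distance of each of oil_bottle, wrench, spare_ring from where it was at the start of the episode below 0.03 m); the arm keeps its last pose, push and grip.
It fails at once if the pin is brought down, or kept down, while the blue bush is not under it (lever beyond 0.22 rad with the bush more than 6 mm off) (value of joint lever above 0.22 rad and horizontal distance between blue_bush and pin_tip above 0.006 m).
It fails at once if the oil bottle is disturbed (moved over 30 mm) (distance of oil_bottle from where it was at the start of the episode above 0.03 m).
It fails at once if the wrench is disturbed (moved over 30 mm) (distance of wrench from where it was at the start of the episode above 0.03 m).
It fails at once if the spare ring is disturbed (moved over 30 mm) (distance of spare_ring from where it was at the start of the episode above 0.03 m).
It also fails if it takes over 67 s, if anything falls off the work surface, if the arm or the gripper's body presses on something with over 40 N, if the wrist force passes 120 N, or if a joint passes its speed limit or range.

ROBOT

A 6-joint arm with a two-finger parallel gripper is mounted at the origin on the work surface. World frame = base frame: x ahead of the robot, y to its left, z up, the work surface at z = 0. Lengths are in mm, angles in rad, forces in N, time in s.
With the tool pointing down it reaches from about 275 to 750 mm from the base axis. Payload 10.2 kg.
Tool frame: the origin (TCP) lies between the finger pads; the fingertips stand 19 mm ahead of it and the grasp point (between the pads) is the TCP; z points along the fingers, y is the line along which they close (so a half turn about z gives the same grasp; the last joint's range is limited). The gripper opens to 85 mm and grips with 20 to 120 N. Pads are 22 mm wide; open, the fingers measure 114 mm over their backs; the gripper's body (76 mm by 85 mm) begins 54 mm behind the grasp point. The pads swing forward as they close: fully open they stand 13 mm farther back than shut.
Start: joints at [1.003, 0.313, 1.498, -0, 1.331, -0.223], TCP at [177.467, 494.102, 250.294] pointing down, gripper open.
Joint ranges: [-2.94, 2.94], [-0.97, 2.17], [0.19, 2.56], [-1.23, 4.37], [0.02, 3.11], [-2.88, 2.88]. Speed limits (rad/s): [2.39, 2.39, 3.01, 3.14, 3.14, 3.14].

INTERFACE

Orientations are given as a unit quaternion [w, x, y, z].
In Python, from rig import sense, capture, finish_job gives the robot as it stands. The module is installed in compiled form; this text tells all that it offers.
- The arm moves only by the tool move_arm, never from a script. Its argument "moves" is a list of rows, each an object with "turn": the turn, a rotation vector about the tool's x, y, z in rad, a list of three; "translation": the shift along the tool's x, y, z in mm, a list of three; "hand": the opening, from 0 (shut) to 1 (fully open). In form: [{"turn": [wx, wy, wz], "translation": [x, y, z], "hand": hand}, ...]. A call has 1 to 10 rows; each row shifts and turns the commanded pose from where the row before left it, along the tool's axes as they then stand; what a row does not reach is not made up. A row lasts 1/12 s, in which the tool goes at most 41.7 mm and 7.16 degrees, less where a joint would pass 70% of its speed; a pose out of reach is approached as far as the arm can. A call with a gripper value outside its range is refused whole. The fingers move at their own pace and stop on an object; "grip_force" is the grip in N (left out, the last holds). Time passes only in rows, so rows that do not move let the fingers close. It gives the time, the measured TCP pose, the force, the opening and the grip force at its end, in the units of the state.
- sense(): the state, without advancing time (a new reading comes with each control period).
- capture(name): name is "scene" or "side" or "wrist"; returns a dict with "image" (480x640x3 uint8, blue, green, red), "z_map" (480x640 float32, mm along the optical axis (not along the pixel's ray), 0 where there is no reading), "vertical_fov" (degrees; the focal length in pixels is half the picture's height over the tangent of half this angle, whatever the lens; pixels are square), "cx", "cy" (the principal point, pixels), "k1" (the pictures are not rectified: a ray, as slopes to the right and down, at radius r is drawn at 1 + k1 r^2 times it, then the intrinsics apply), "R" (3x3) and "t" (3): a world point X has camera coordinates R X + t; the wrist camera has in their place "T_tool_cam" (4x4, takes a point from camera to tool coordinates, whose origin is the TCP and whose axes are the flange's). Camera axes: x right, y down, z forward; pixel columns grow to the right and rows downward; lengths in mm; the calibration is good to about 2 mm. A picture is of the moment at which its call begins: read the wrist's pose just before it.
- finish_job(): hands the job in; it is judged then, once.
The state is a dict: "time_s": time; "joints": joint angles; "dq": joint speeds; "tau": joint torques, N m; "eef_pos": TCP position; "ee_rot": TCP orientation; "force": force on the tool from outside, world axes, zero at the start; "wrist_torque": the same for the moment, N m; "grip_width": opening from 0.0 (shut) to 1.0 (fully open); "grip_force": force on a finger pad.
Only numpy, scipy, OpenCV 4.12 (cv2) and the standard library are available. Lean on these libraries where they do the work, as an engineer would, in place of code of your own. Each camera call takes 0.05 s, during which the arm holds its last target. There are 200 camera calls.

## Working session

There is one attempt and no reset: what is moved stays moved. The work goes in short steps, Python scripts to look and compute and a tool call to move; the robot and the scene stay as the last step left them, time stands still between calls to the robot, and variables do not carry over. Pictures are saved under pics/ and viewed, at most 10 in all, crops included, and the job is handed in when it is done.

Besides the shell and the picture viewer there is one more tool, called as a command line: name --argument value ..., lists and objects as JSON in quotes. move_arm: Moves the arm, as the interface text tells. Its arguments: {"type":"object","properties":{"moves":{"type":"array","items":{"type":"object","properties":{"turn":{"type":"array","items":{"type":"number"}},"translation":{"type":"array","items":{"type":"number"}},"hand":{"type":"number"}}}},"grip_force":{"type":"number"}},"required":["moves"]}

```bash
mkdir -p pics
cat > h.py <<'E'
import numpy as np, cv2
from rig import sense, capture, finish_job
from scipy.spatial.transform import Rotation as Ro
def RT(c,s=None):
    # returns cam->world R,t
    if "R" in c: R=np.array(c["R"]);t=np.array(c["t"]); return R.T,-R.T@t
    q=s["ee_rot"]; Rw=Ro.from_quat([q[1],q[2],q[3],q[0]]).as_matrix(); T=np.array(c["T_tool_cam"])
    return Rw@T[:3,:3], Rw@T[:3,3]+np.array(s["eef_pos"])
def rays(c,uv):
    f=240/np.tan(np.radians(c["vertical_fov"])/2)
    K=np.array([[f,0,c["cx"]],[0,f,c["cy"]],[0,0,1]])
    d=(np.asarray(uv,float)-[c["cx"],c["cy"]])/f
    u=d.copy()
    for _ in range(20): u=d/(1+c["k1"]*(u**2).sum(1,keepdims=True))
    return np.c_[u,np.ones(len(u))]
def toplane(c,uv,z,s=None):
    R,o=RT(c,s); d=rays(c,uv)@R.T
    return o+d*((z-o[2])/d[:,2:])
def todepth(c,uv,s=None):
    R,o=RT(c,s); uv=np.asarray(uv)
    z=c["z_map"][uv[:,1].astype(int),uv[:,0].astype(int)]
    return (rays(c,uv)*z[:,None])@R.T+o, z
E
python3 - <<'E'
from h import *
s=sense(); print({k:np.round(v,3) for k,v in s.items()})
for n in("scene","side","wrist"):
    c=capture(n); cv2.imwrite(f"pics/{n}0.png",c["image"])
    print(n,c["vertical_fov"],c["k1"],c["cx"],c["cy"],np.round(RT(c,s)[1],0), np.round(RT(c,s)[0][:,2],2),(c["z_map"]>0).mean())
E
```

```text
{'time_s': np.float64(0.0), 'joints': array([ 1.003,  0.313,  1.498, -0.   ,  1.331, -0.223]), 'dq': array([ 0.001,  0.   , -0.   ,  0.   ,  0.001, -0.001]), 'tau': array([ 2.0000e-03, -4.1227e+01, -2.5974e+01, -0.0000e+00,  4.0000e-03,
        0.0000e+00]), 'eef_pos': array([177.334, 493.885, 249.722]), 'ee_rot': array([-0.   ,  0.172,  0.985, -0.001]), 'force': array([-0.252,  1.093, -0.121]), 'wrist_torque': array([0.017, 0.042, 0.004]), 'grip_force': np.float64(0.0), 'grip_width': np.float64(0.999)}
scene 57.05224945640761 -0.0726172286592589 323.8270600213453 236.8633008729795 [ 977. -373.  857.] [-0.42  0.41 -0.81] 0.996083984375
side 56.56690411165128 -0.11387531152890026 331.0455678799048 230.20208474926247 [ 509.  295. 1059.] [ 0.11 -0.35 -0.93] 0.9959375
wrist 71.87041496309295 -0.042095793692811724 324.32911414032344 237.8732823531758 [108. 519. 374.] [ 0.27 -0.1  -0.96] 0.9959798177083333
```

View pics/scene0.png

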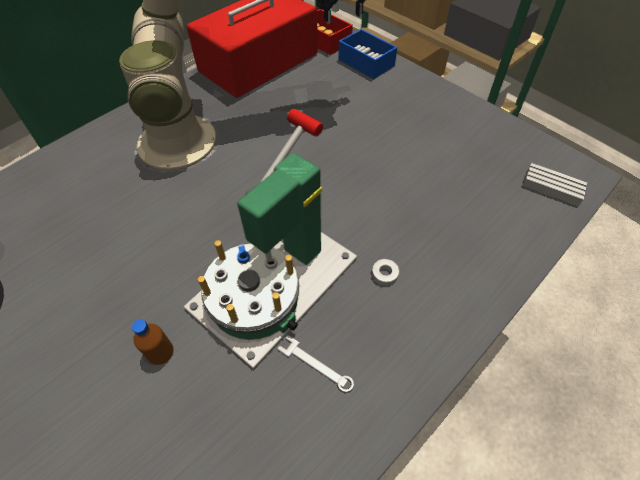

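View pics/side0.png

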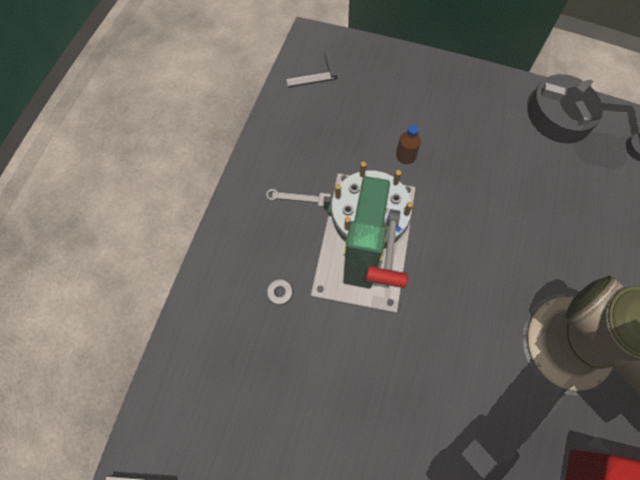

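The scene view shows the blue bush at about (243,256), left of the pin, with pegs around the rim. The bottle is at (153,343), the wrench at (315,365) and the ring at (385,272). The side view shows the red grip at (387,277), the green head at (370,215) and the pegs. Next I'll measure these.

```bash
cat > m.py <<'E'
from h import *
def pts(n,c,s=None):
    v,u=np.mgrid[0:480,0:640]; uv=np.c_[u.ravel(),v.ravel()]
    P,z=todepth(c,uv,s); P[z==0]=np.nan; return P.reshape(480,640,3)
def hsv(c): return cv2.cvtColor(c["image"],cv2.COLOR_BGR2HSV)
def mask(c,lo,hi): return cv2.inRange(hsv(c),lo,hi)>0
BR=((10,110,70),(28,255,255)); RED=((0,150,60),(6,255,255)); BLUE=((105,130,50),(125,255,255)); GR=((60,80,30),(85,255,255))
E
python3 - <<'E'
from m import *
for n in("scene","side"):
    c=capture(n); P=pts(n,c); near=(abs(P[...,0]-480)<300)&(abs(P[...,1])<350)
    def rep(nm,m,h=None,zp=None):
        m=m&(np.isfinite(P[...,2]))
        if h: m=m&(P[...,2]>h[0])&(P[...,2]<h[1])
        k,l,st,ce=cv2.connectedComponentsWithStats(m.astype(np.uint8))
        for i in range(1,k):
            if st[i,4]<4: continue
            q=P[l==i]; print(n,nm,st[i,4],ce[i].round(1),"mean",np.mean(q,0).round(1),"max",q.max(0).round(0),"min",q.min(0).round(0), "plane",toplane(c,ce[i:i+1],zp)[0].round(1) if zp else "")
    rep("brass",mask(c,*BR),(128,150),140)
    rep("red",mask(c,*RED),(290,340))
    rep("blue",mask(c,*BLUE),(70,150),97)
    rep("green",mask(c,*GR),(278,292),285)
    rep("bottle",mask(c,*BR)&(hsv(c)[...,0]<16),(20,110))
E
```

```text
scene brass 53 [217.9 244.4] mean [ 473.1 -171.   137.2] max [ 479. -164.  142.] min [ 465. -177.  128.] plane [ 475.1 -171.8  140. ]
scene brass 52 [288.3 258.8] mean [597.7 -94.3 137.6] max [602. -87. 143.] min [ 589. -100.  128.] plane [598.9 -95.2 140. ]
scene brass 55 [201.5 280.3] mean [ 517.7 -243.3  137.2] max [ 523. -237.  142.] min [ 510. -249.  128.] plane [ 519.4 -243.8  140. ]
scene brass 52 [275.4 296.5] mean [ 642.2 -166.4  137.8] max [ 647. -159.  143.] min [ 634. -173.  129.] plane [ 643.3 -167.1  140. ]
scene brass 59 [229.9 308.3] mean [ 602.6 -241.1  138.3] max [ 608. -235.  144.] min [ 594. -247.  128.] plane [ 603.4 -241.4  140. ]
scene red 494 [304.8 121.8] mean [489.9  60.  319.6] max [520.  80. 328.] min [450.  48. 302.] plane 
scene blue 5 [356.   32.2] mean [ 46.4 703.5  70.6] max [ 49. 712.  71.] min [ 43. 697.  70.] plane [ 77.6 667.3  97. ]
scene blue 5 [340.6  40.6] mean [ 48.3 626.3  71.7] max [ 54. 629.  73.] min [ 42. 622.  71.] plane [ 78.2 594.1  97. ]
scene blue 4 [349.   45.5] mean [ 87.8 624.6  71.3] max [ 92. 627.  72.] min [ 84. 622.  71.] pla
[... 1323 characters left out ...]
9.6] mean [595.3 -90.2 140.4] max [600. -85. 144.] min [591. -97. 132.] plane [595.3 -90.3 140. ]
side red 523 [386.6 276.6] mean [483.9  68.7 324.2] max [518.  82. 330.] min [450.  53. 314.] plane 
side blue 73 [412.8 129.4] mean [ 508.9 -376.8  130.6] max [ 521. -364.  134.] min [ 498. -392.  125.] plane [ 508.9 -401.1   97. ]
side blue 13 [398.2 228.6] mean [ 479.  -126.2   85.5] max [ 483. -122.   88.] min [ 475. -130.   83.] plane [ 479.3 -121.3   97. ]
side green 2014 [369.6 215.9] mean [543.6 -49.6 285.9] max [575.  19. 290.] min [ 506. -131.  281.] plane [543.5 -49.2 285. ]
side bottle 222 [409.6 141.5] mean [ 508.6 -365.6   92.3] max [ 534. -350.  109.] min [ 484. -387.   72.] plane
```

move_arm --moves '[{"turn": [0,0,-0.115],"translation": [0,0,0],"hand": 0},{"turn": [0,0,-0.115],"translation": [0,0,0],"hand": 0},{"turn": [0,0,-0.115],"translation": [0,0,0],"hand": 0},{"turn": [0,0,0],"translation": [-11,-35,0],"hand": 0},{"turn": [0,0,0],"translation": [-11,-35,0],"hand": 0},{"turn": [0,0,0],"translation": [-11,-35,0],"hand": 0},{"turn": [0,0,0],"translation": [-11,-35,0],"hand": 0},{"turn": [0,0,0],"translation": [-11,-35,0],"hand": 0},{"turn": [0,0,0],"translation": [-11,-35,0],"hand": 0},{"turn": [0,0,0],"translation": [-11,-35,0],"hand": 0}]'

```text
time_s: 1.08
eef_pos: [254.4, 247.6, 250.3]
ee_rot: [0.0, -0.0, 1.0, 0.0]
force: [0.7, 0.4, -0.5]
grip_width: -0.001
grip_force: 0.0
```

move_arm --moves '[{"turn": [0,0,0],"translation": [-11,-35,0],"hand": 0},{"turn": [0,0,0],"translation": [-11,-35,0],"hand": 0},{"turn": [0,0,0],"translation": [0,0,0],"hand": 0}]'

```text
time_s: 1.33
eef_pos: [278.3, 174.6, 250.4]
ee_rot: [0.001, 0.004, 1.0, -0.001]
force: [0.2, 1.7, -0.2]
grip_width: 0.0
grip_force: 0.0
```

```bash
cat > t.py <<'E'
from m import *
def look():
    out={}
    for n in("scene","side"):
        c=capture(n); P=pts(n,c); ok=np.isfinite(P[...,2])&(abs(P[...,0]-530)<130)&(abs(P[...,1]+80)<200)
        z=P[...,2]
        k,l,st,ce=cv2.connectedComponentsWithStats((ok&mask(c,*BR)&(z>128)&(z<150)).astype(np.uint8))
        pg=toplane(c,ce[[i for i in range(1,k) if st[i,4]>8]],140)[:,:2]
        # axis fit: known radius
        from scipy.optimize import least_squares
        r=least_squares(lambda a:np.hypot(*(pg-a[:2]).T)-85,[556,-167]).x
        an=np.degrees(np.arctan2(*(pg-r).T[::-1]))
        g=P[ok&mask(c,*GR)&(z>281)&(z<290)][:,:2].astype(np.float32)
        b=P[ok&mask(c,*BLUE)&(z>70)&(z<110)][:,:2]
        red=P[ok&mask(c,*RED)&(z>200)]
        print(n,"axis",r.round(1),"peg ang",an.round(1),"head",[np.round(x,1) for x in cv2.minAreaRect(g)])
        if len(b): d=b-r; print(" blue",len(b),"ang",np.degrees(np.arctan2(d[:,1].mean(),d[:,0].mean())).round(1))
        if len(red)>5: print(" red mean",red.mean(0).round(1),"topz",np.percentile(red[:,2],97).round(1),"rect",[np.round(x,1) for x in cv2.minAreaRect(red[:,:2].astype(np.float32))])
if __name__=="__main__":
    look(); s=sense(); print(s["time_s"],np.round(s["eef_pos"],1),np.round(s["ee_rot"],3),np.round(s["joints"],2),np.round(s["force"],1),s["grip_width"])
E
python3 t.py
```

```text
scene axis [ 558.6 -169.1] peg ang [-178.4   61.9 -117.8    1.7  -58.4] head [array([545.6, -59.5]), array([ 69. , 154.9]), np.float64(6.2)]
 blue 124 ang 151.8
 red mean [490.   60.  319.7] topz 326.4 rect [array([484.8,  62.2]), array([69.6, 26.6]), np.float64(7.3)]
side axis [ 555.5 -165.3] peg ang [ -58.6 -118.4    1.8 -178.5   62. ] head [array([544.1, -56.5]), array([ 63.9, 150.5]), np.float64(5.5)]
 blue 13 ang 152.9
 red mean [484.   68.7 324.2] topz 327.8 rect [array([483.8,  67.3]), array([67.9, 25. ]), np.float64(4.8)]
1.4333 [277.  178.2 250.4] [0.    0.002 1.    0.   ] [ 0.21 -0.14  2.    0.    1.29 -1.36] [ 0.   1.1 -0.3] -0.001821017420187709
```

Run:
```python
from m import *
for n in("scene","side"):
    c=capture(n); P=pts(n,c); z=P[...,2]; h=hsv(c)
    ok=np.isfinite(z)&(abs(P[...,0]-530)<200)&(P[...,1]>-300)&(P[...,1]<160)&(z>9)&(z<22)
    ok&=(h[...,1]<60)&(h[...,2]>120)
    m=cv2.morphologyEx(ok.astype(np.uint8),cv2.MORPH_OPEN,np.ones((3,3)))
    k,l,st,ce=cv2.connectedComponentsWithStats(m); i=1+st[1:,4].argmax()
    v,u=np.nonzero(np.isin(l,[j for j in range(1,k) if st[j,4]>40 and abs(P[l==j].mean(0)[1]+80)<160 and abs(P[l==j].mean(0)[0]-550)<130]))
    p=toplane(c,np.c_[u,v],15)[:,:2].astype(np.float32)
    print(n,cv2.minAreaRect(p),st[i]); print(cv2.boxPoints(cv2.minAreaRect(p)))
    g=np.isfinite(z)&mask(c,*GR)&(abs(z-285)<4)
    v,u=np.nonzero(g); hq=toplane(c,np.c_[u,v],285)[:,:2].astype(np.float32)
    print(" head plane",cv2.minAreaRect(hq))
c=capture("side");cv2.imwrite("pics/crop1.png",cv2.resize(c["image"][140:330,290:450],None,fx=3,fy=3,interpolation=cv2.INTER_CUBIC))
```

```text
scene ((603.0025634765625, -103.10958862304688), (104.24667358398438, 338.9697265625), 6.06415319442749) [ 295  233   61   87 2214]
[[ 533.2662    59.92047]
 [ 569.0756  -277.15247]
 [ 672.73895 -266.13965]
 [ 636.9295    70.93329]]
 head plane ((547.9154052734375, -60.187164306640625), (69.01616668701172, 152.7829132080078), 6.730278968811035)
side ((542.8914184570312, -43.834938049316406), (207.8979949951172, 213.25247192382812), 5.846760272979736) [ 311  217   89   95 2965]
[[ 428.62137    51.647522]
 [ 450.345    -160.49559 ]
 [ 657.1615   -139.3174  ]
 [ 635.43787    72.825714]]
 head plane ((544.0697021484375, -56.75086975097656), (64.49589538574219, 147.33334350585938), 5.443404674530029)
```

View pics/crop1.png

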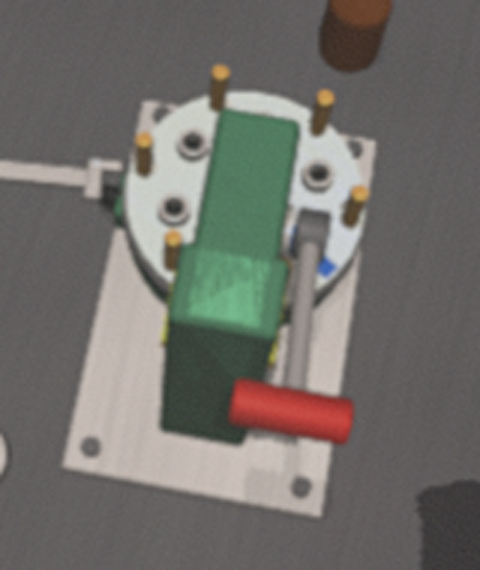

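move_arm --moves '[{"turn": [0,0,0],"translation": [-11,-35,0],"hand": 0},{"turn": [0,0,0],"translation": [-11,-35,0],"hand": 0},{"turn": [0,0,0],"translation": [-11,-35,0],"hand": 0},{"turn": [0,0,0],"translation": [-11,-35,0],"hand": 0},{"turn": [0,0,0],"translation": [-11,-35,0],"hand": 0},{"turn": [0,0,0],"translation": [-22,-25,0],"hand": 0},{"turn": [0,0,0],"translation": [-22,-25,0],"hand": 0},{"turn": [0,0,0],"translation": [-22,-25,0],"hand": 0},{"turn": [0,0,0],"translation": [-22,-25,0],"hand": 0},{"turn": [0,0,0],"translation": [-22,-25,0],"hand": 0}]'

```text
time_s: 2.42
eef_pos: [443.1, -120.7, 249.9]
ee_rot: [-0.0, -0.002, 1.0, 0.0]
force: [0.5, 0.7, 0.5]
grip_width: 0.003
grip_force: 0.0
```

move_arm --moves '[{"turn": [0,0,0],"translation": [-22,-25,0],"hand": 0},{"turn": [0,0,0],"translation": [-22,-25,0],"hand": 0},{"turn": [0,0,0],"translation": [-22,-25,0],"hand": 0},{"turn": [0,0,0],"translation": [-22,-25,0],"hand": 0},{"turn": [0,0,0],"translation": [-22,-25,0],"hand": 0},{"turn": [0,0,0],"translation": [0,0,0],"hand": 0},{"turn": [0,0,0],"translation": [0,0,0],"hand": 0}]'

```text
time_s: 3.0
eef_pos: [552.8, -244.7, 248.7]
ee_rot: [-0.001, -0.001, 1.0, 0.001]
force: [0.0, -0.7, -0.4]
grip_width: -0.0
grip_force: 0.0
```

```bash
python3 t.py
```

```text
scene axis [ 558.6 -169.3] peg ang [-178.5   61.8 -117.8    1.9  -58.2] head [array([544.6, -58.4]), array([ 67.6, 153.7]), np.float64(5.4)]
 blue 124 ang 151.7
 red mean [489.2  58.6 321.8] topz 326.5 rect [array([448. ,  11.1]), array([190.7,  60.9]), np.float64(53.5)]
side axis [ 555.1 -165.3] peg ang [ -58.1 -118.1    1.9 -179.6   61.8] head [array([543.5, -56.9]), array([ 64.6, 150.8]), np.float64(5.1)]
 blue 13 ang 152.8
 red mean [484.1  68.8 324.1] topz 327.6 rect [array([484. ,  66.8]), array([68.2, 25.4]), np.float64(4.3)]
3.1 [ 551.9 -244.   250. ] [-0.    -0.001  1.     0.   ] [-0.61  0.49  1.24  0.    1.41 -2.18] [-0.9  1.3  0.2] -0.0049650103645414384
```

move_arm --moves '[{"turn": [0,0,0],"translation": [0,-6,30],"hand": 0},{"turn": [0,0,0],"translation": [0,0,35],"hand": 0},{"turn": [0,0,0],"translation": [0,0,35],"hand": 0},{"turn": [0,0,0],"translation": [0,0,32],"hand": 0},{"turn": [0,0,0],"translation": [0,0,0],"hand": 0}]'

```text
time_s: 3.52
eef_pos: [549.1, -248.7, 112.9]
ee_rot: [-0.004, -0.001, 1.0, 0.003]
force: [-1.1, 0.2, -1.9]
grip_width: -0.002
grip_force: 0.0
```

move_arm --moves '[{"turn": [0,0,0],"translation": [8.7,1,0],"hand": 0},{"turn": [0,0,0],"translation": [8.6,2,0],"hand": 0},{"turn": [0,0,0],"translation": [4,1.5,0],"hand": 0},{"turn": [0,0,0],"translation": [4,1.5,0],"hand": 0},{"turn": [0,0,0],"translation": [4,2,0],"hand": 0},{"turn": [0,0,0],"translation": [4,2,0],"hand": 0},{"turn": [0,0,0],"translation": [3.8,2.4,0],"hand": 0},{"turn": [0,0,0],"translation": [3.8,2.4,0],"hand": 0},{"turn": [0,0,0],"translation": [0,0,0],"hand": 0}]'

```text
time_s: 4.27
eef_pos: [511.8, -236.2, 120.7]
ee_rot: [0.002, -0.001, 1.0, -0.001]
force: [-0.3, 0.5, 0.4]
grip_width: 0.003
grip_force: 0.0
```

```bash
python3 t.py
```

```text
scene axis [ 559.3 -169.5] peg ang [162.9  43.4 -76.4 -16.6] head [array([545.3, -59.6]), array([ 70.2, 154. ]), np.float64(6.2)]
 blue 115 ang 134.3
 red mean [490.   60.  319.7] topz 326.2 rect [array([485. ,  62.6]), array([69. , 26.5]), np.float64(7.7)]
side axis [ 555. -165.] peg ang [ -76.4  -16.9 -136.2   43.4  162.4] head [array([544.1, -56.8]), array([ 64.6, 149. ]), np.float64(5.9)]
 red mean [484.   68.8 324.2] topz 328.0 rect [array([484.1,  67.1]), array([68.1, 24.8]), np.float64(5.9)]
4.3667 [ 511.2 -236.7  120.1] [ 0.001 -0.001  1.    -0.001] [-0.64  0.53  1.54 -0.    1.07 -2.21] [0.4 0.1 4.7] -0.003773076685345765
```

move_arm --moves '[{"turn": [0,0,0],"translation": [3.6,2.6,0],"hand": 0},{"turn": [0,0,0],"translation": [3.5,2.8,0],"hand": 0},{"turn": [0,0,0],"translation": [3.3,3,0],"hand": 0},{"turn": [0,0,0],"translation": [3.2,3.1,0],"hand": 0},{"turn": [0,0,0],"translation": [0,0,0],"hand": 0},{"turn": [0,0,0],"translation": [0,0,0],"hand": 0},{"turn": [0,0,0],"translation": [0,0,0],"hand": 0}]'

```text
time_s: 4.95
eef_pos: [497.0, -225.5, 118.5]
ee_rot: [-0.0, -0.0, 1.0, -0.0]
force: [0.9, -0.0, 0.1]
grip_width: 0.003
grip_force: 0.0
```

```bash
python3 t.py
```

```text
scene axis [ 558.1 -169.5] peg ang [ 79.3  20.1 -99.2 -39. ] head [array([545., -59.]), array([ 68.6, 153.1]), np.float64(5.2)]
 blue 74 ang 111.3
 red mean [489.9  60.  319.7] topz 326.3 rect [array([484.8,  61.8]), array([69. , 26.6]), np.float64(8.0)]
side axis [ 555.  -165.2] peg ang [ -43.8 -103.7   16.3 -163.6] head [array([544.3, -56.6]), array([ 64.1, 149.8]), np.float64(5.6)]
 red mean [484.1  68.8 324.2] topz 327.8 rect [array([484. ,  67.2]), array([68.2, 25. ]), np.float64(4.1)]
5.05 [ 497.  -225.5  118.3] [-0. -0.  1.  0.] [-0.64  0.5   1.6  -0.    1.05 -2.21] [-1.1  0.3  0. ] 0.0025736508037441015
```

move_arm --moves '[{"turn": [0,0,0],"translation": [0,0,0],"hand": 0},{"turn": [0,0,0],"translation": [0,0,0],"hand": 0},{"turn": [0,0,0],"translation": [0,0,0],"hand": 0},{"turn": [0,0,0],"translation": [0,0,0],"hand": 0},{"turn": [0,0,0],"translation": [0,0,0],"hand": 0},{"turn": [0,0,0],"translation": [0,0,0],"hand": 0}]'

```text
time_s: 5.55
eef_pos: [496.1, -224.7, 117.9]
ee_rot: [-0.002, -0.0, 1.0, 0.001]
force: [-5.1, 5.4, 3.3]
grip_width: -0.003
grip_force: 0.0
```

```bash
python3 t.py
```

```text
scene axis [ 558.4 -169.1] peg ang [  59.1 -120.1   -0.8  -60.4] head [array([546.8, -59.2]), array([ 68.5, 153.3]), np.float64(8.3)]
 blue 124 ang 89.9
 red mean [490.   60.  319.8] topz 326.3 rect [array([484.2,  62.5]), array([70.9, 26.6]), np.float64(7.3)]
side axis [ 555.6 -165.6] peg ang [-60.6  -0.3 178.4  59.6] head [array([543.7, -56.5]), array([ 64. , 149.5]), np.float64(5.3)]
 red mean [483.9  68.8 324.1] topz 327.9 rect [array([484. ,  67.2]), array([68.1, 24. ]), np.float64(5.1)]
5.65 [ 496.4 -224.6  118. ] [-0.001 -0.     1.     0.001] [-0.64  0.5   1.6   0.    1.05 -2.21] [-4.2  5.1  4.3] -0.0009564992784023171
```

move_arm --moves '[{"turn": [0,0,0],"translation": [0,0,-15],"hand": 0},{"turn": [0,0,0],"translation": [0,0,-20],"hand": 0},{"turn": [0,0,0],"translation": [0,0,-20],"hand": 0},{"turn": [0,0,0],"translation": [0,0,-20],"hand": 0},{"turn": [0,0,0],"translation": [0,0,-20],"hand": 0},{"turn": [0,0,0],"translation": [0,-10,-20],"hand": 0},{"turn": [0,0,0],"translation": [0,-10,0],"hand": 0},{"turn": [0,0,0],"translation": [0,-10,0],"hand": 0},{"turn": [0,0,0],"translation": [0,0,0],"hand": 0}]'

```text
time_s: 6.4
eef_pos: [496.7, -257.0, 232.2]
ee_rot: [-0.001, 0.001, 1.0, 0.0]
force: [-0.4, 0.7, -0.0]
grip_width: -0.003
grip_force: 0.0
```

```bash
python3 t.py; python3 -c "
from m import *
c=capture('scene');a=cv2.resize(c['image'][170:350,170:350],None,fx=2.2,fy=2.2,interpolation=cv2.INTER_CUBIC)
w=capture('wrist');b=cv2.resize(w['image'],(396*640//480,396))[:, :400]
b=cv2.resize(w['image'],(400,300)); o=np.zeros((396,800,3),np.uint8); o[:,:396]=a; o[:300,400:]=b
cv2.imwrite('pics/c2.png',o)"
```

```text
scene axis [ 559. -169.] peg ang [ 179.    59.  -120.9   -1.2  -61.1] head [array([545. , -58.9]), array([ 68.2, 152.8]), np.float64(6.2)]
 blue 129 ang 90.0
 red mean [490.   59.9 319.8] topz 326.4 rect [array([484.9,  62.5]), array([71.4, 26.1]), np.float64(6.6)]
side axis [ 555.7 -165.5] peg ang [ -61.2 -121.2   -0.4  177.8   59.1] head [array([544.5, -56.6]), array([ 64.2, 148.5]), np.float64(6.4)]
 red mean [483.9  68.8 324.2] topz 328.3 rect [array([483.9,  66.9]), array([67.6, 24.9]), np.float64(4.8)]
6.5 [ 496.7 -255.5  232. ] [-0.001  0.     1.     0.001] [-0.68  0.4   1.42  0.    1.32 -2.26] [0.1 0.3 0.4] -0.0005707832306260113
```

View pics/c2.png

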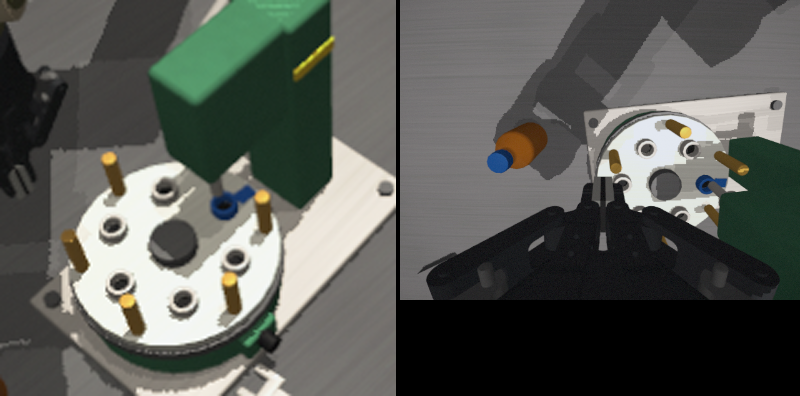

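Run:
```python
from m import *
s=sense()
c=capture('scene'); w=capture('wrist')
a=cv2.resize(c['image'][230:285,240:300],(480,440),interpolation=cv2.INTER_CUBIC)  # x8
# wrist: region (composite 400..800 = 640/400 scale 1.6)
x0,y0=460,265
b=cv2.resize(w['image'][y0:y0+70,x0:x0+60],(377,440),interpolation=cv2.INTER_CUBIC)[:, :320]
o=np.hstack([a,b]); cv2.imwrite('pics/c3.png',o); print(o.shape)
np.savez('wr.npz',pos=s['eef_pos'],rot=s['ee_rot'])
```

```text
(440, 800, 3)
```

View pics/c3.png

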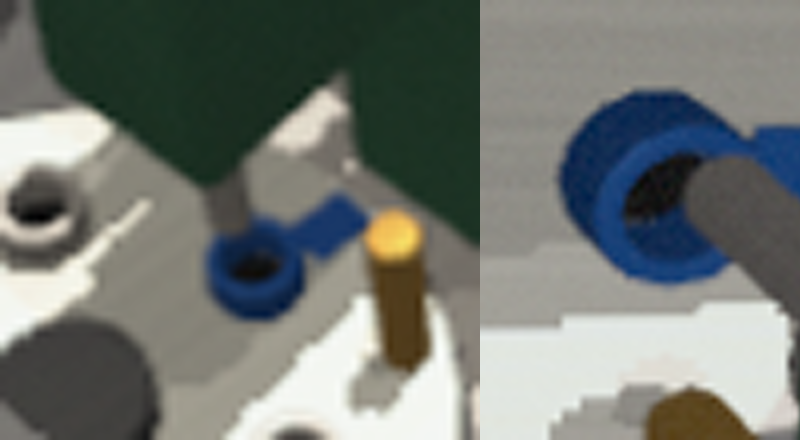

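Run:
```python
from m import *
s=sense(); c=capture('scene'); w=capture('wrist')
ax=np.array([557.2,-167.3])
for n,cc,ss,b,p in(("scene",c,None,(271.9,263.5),(268.9,258.6)),("wrist",w,s,(491,297.3),(497.9,295.6))):
    B=toplane(cc,[b],97,ss)[0]; Q=toplane(cc,[p],103,ss)[0]
    print(n,"bush",B.round(1),"pin",Q.round(1),"bush-pin",(B-Q)[:2].round(1))
```

```text
scene bush [ 561.2 -109.9   97. ] pin [ 551.2 -108.6  103. ] bush-pin [10.  -1.3]
wrist bush [ 555.9 -108.1   97. ] pin [ 551.3 -105.7  103. ] bush-pin [ 4.6 -2.4]
```

move_arm --moves '[{"turn": [0,0,0],"translation": [5,20,0],"hand": 0},{"turn": [0,0,0],"translation": [4,20,0],"hand": 0},{"turn": [0,0,0],"translation": [0,0,30],"hand": 0},{"turn": [0,0,0],"translation": [0,0,30],"hand": 0},{"turn": [0,0,0],"translation": [0,0,30],"hand": 0},{"turn": [0,0,0],"translation": [0,0,24],"hand": 0},{"turn": [0,0,0],"translation": [-3,-3,0],"hand": 0},{"turn": [0,0,0],"translation": [-3,-3,0],"hand": 0},{"turn": [0,0,0],"translation": [-2,-2,0],"hand": 0},{"turn": [0,0,0],"translation": [0,0,0],"hand": 0}]'

```text
time_s: 7.63
eef_pos: [497.3, -224.6, 121.1]
ee_rot: [0.001, -0.0, 1.0, -0.001]
force: [0.5, -0.7, 0.9]
grip_width: -0.0
grip_force: 0.0
```

```bash
python3 t.py
```

```text
scene axis [ 558.3 -169. ] peg ang [  58.8 -120.4   -1.2  -60.8] head [array([545. , -59.1]), array([ 69. , 153.2]), np.float64(6.0)]
 blue 130 ang 89.5
 red mean [490.   60.  319.7] topz 326.4 rect [array([485. ,  62.7]), array([69.1, 26.6]), np.float64(7.5)]
side axis [ 555.3 -165.1] peg ang [-60.9  -0.8 178.1  58.7] head [array([544.8, -57. ]), array([ 64. , 149.2]), np.float64(6.0)]
 red mean [483.9  68.7 324.1] topz 327.8 rect [array([484.1,  67.1]), array([67.9, 24.7]), np.float64(4.9)]
7.7333 [ 496.7 -224.   120.6] [ 0.001 -0.     1.    -0.001] [-0.64  0.49  1.6   0.    1.05 -2.21] [-0.1  0.9  0.1] 0.001987162442765905
```

move_arm --moves '[{"turn": [0,0,0],"translation": [-2,-2,0],"hand": 0},{"turn": [0,0,0],"translation": [-2,-2,0],"hand": 0},{"turn": [0,0,0],"translation": [-2,-2,0],"hand": 0},{"turn": [0,0,0],"translation": [0,0,0],"hand": 0},{"turn": [0,0,0],"translation": [0,0,0],"hand": 0},{"turn": [0,0,0],"translation": [0,0,0],"hand": 0}]'

```text
time_s: 8.23
eef_pos: [502.1, -229.5, 119.2]
ee_rot: [-0.0, -0.0, 1.0, 0.0]
force: [0.3, 0.7, -0.0]
grip_width: -0.0
grip_force: 0.0
```

```bash
python3 t.py
```

```text
scene axis [ 558.2 -169.3] peg ang [  68.8 -110.6    8.6  -50.9] head [array([545.1, -59.4]), array([ 68.5, 153.1]), np.float64(6.1)]
 blue 99 ang 98.4
 red mean [489.9  60.  319.6] topz 326.2 rect [array([484.9,  62.5]), array([70.4, 26.3]), np.float64(7.5)]
side axis [ 555.3 -165. ] peg ang [ -50.8 -110.     8.8 -172.1] head [array([544.1, -56.6]), array([ 65.3, 148.7]), np.float64(5.5)]
 red mean [483.9  68.7 324.1] topz 327.8 rect [array([483.8,  67.3]), array([67.9, 25.1]), np.float64(4.2)]
8.3333 [ 502.1 -229.5  119.2] [-0. -0.  1.  0.] [-0.64  0.51  1.58  0.    1.06 -2.21] [ 0.2 -0.5  0.6] 0.0041571525874655015
```

move_arm --moves '[{"turn": [0,0,0],"translation": [0,0,0],"hand": 0},{"turn": [0,0,0],"translation": [0,0,0],"hand": 0},{"turn": [0,0,0],"translation": [0,0,0],"hand": 0},{"turn": [0,0,0],"translation": [0,0,0],"hand": 0},{"turn": [0,0,0],"translation": [0,0,0],"hand": 0},{"turn": [0,0,0],"translation": [0,0,0],"hand": 0}]'

```text
time_s: 8.83
eef_pos: [502.1, -229.5, 119.3]
ee_rot: [-0.0, -0.0, 1.0, -0.0]
force: [0.2, 0.1, -0.0]
grip_width: -0.003
grip_force: 0.0
```

```bash
python3 t.py
```

```text
scene axis [ 557.9 -169.3] peg ang [  68.6 -110.     8.8  -50.5] head [array([543.9, -59. ]), array([ 68.4, 154.7]), np.float64(4.7)]
 blue 103 ang 98.1
 red mean [489.8  60.  319.7] topz 326.0 rect [array([485. ,  62.2]), array([69.4, 26.6]), np.float64(8.0)]
side axis [ 555.3 -165.4] peg ang [ -50.6 -109.9    9.  -172.4] head [array([543.7, -56.9]), array([ 64.5, 150. ]), np.float64(4.8)]
 red mean [484.1  68.7 324.2] topz 328.1 rect [array([484.1,  67.1]), array([68.1, 24.9]), np.float64(4.7)]
8.9333 [ 502.1 -229.5  119.3] [ 0. -0.  1. -0.] [-0.64  0.51  1.58  0.    1.06 -2.21] [-0.4  0.6 -0.7] 0.007222399865370919
```

move_arm --grip_force 20 --moves '[{"turn": [0,0,0],"translation": [0,0,-30],"hand": 0},{"turn": [0,0,0],"translation": [0,0,-35],"hand": 0},{"turn": [0,0,0],"translation": [0,0,-35],"hand": 0.5},{"turn": [0,0,0],"translation": [10,18,0],"hand": 0.5},{"turn": [0,0,0],"translation": [10,18,0],"hand": 0.5},{"turn": [0,0,0],"translation": [9.5,17.5,0],"hand": 0.5},{"turn": [0,0,0],"translation": [0,0,0],"hand": 0.5},{"turn": [0,0,0],"translation": [0,0,0],"hand": 0.5}]'

```text
time_s: 9.6
eef_pos: [472.6, -175.8, 219.7]
ee_rot: [0.0, -0.001, 1.0, -0.0]
force: [0.9, 0.1, -0.6]
grip_width: 0.5
grip_force: 0.0
```

```bash
python3 t.py
```

```text
scene axis [ 558.8 -169.4] peg ang [-170.9   69.1 -110.7    9.   -50.9] head [array([545. , -59.1]), array([ 68.7, 153.9]), np.float64(5.7)]
 blue 103 ang 98.9
 red mean [489.7  59.7 320.1] topz 326.3 rect [array([446.4,  24.3]), array([176.4,  57. ]), np.float64(44.5)]
side axis [ 555.3 -165.6] peg ang [ -51.  -111.1    9.6] head [array([544.1, -56.2]), array([ 64.9, 149.4]), np.float64(5.8)]
 red mean [484.   68.8 324.1] topz 327.8 rect [array([484.1,  66.5]), array([67.9, 25.3]), np.float64(5.5)]
9.7 [ 472.9 -176.6  219.4] [ 0.  0.  1. -0.] [-0.59  0.3   1.61 -0.    1.24 -2.16] [ 0.6 -0.3  0. ] 0.5017737531508593
```

Now descend, then grip the peg to centre it.

move_arm --grip_force 20 --moves '[{"turn": [0,0,0],"translation": [0,0,35],"hand": 0.5},{"turn": [0,0,0],"translation": [0,0,35],"hand": 0.5},{"turn": [0,0,0],"translation": [0,0,30],"hand": 0.5},{"turn": [0,0,0],"translation": [0,0,0],"hand": 0.4},{"turn": [0,0,0],"translation": [0,0,0],"hand": 0.3},{"turn": [0,0,0],"translation": [0,0,0],"hand": 0.25},{"turn": [0,0,0],"translation": [0,0,0],"hand": 0.2},{"turn": [0,0,0],"translation": [0,0,0],"hand": 0.15},{"turn": [0,0,0],"translation": [0,0,0],"hand": 0.1},{"turn": [0,0,0],"translation": [0,0,0],"hand": 0.1}]'

```text
time_s: 10.53
eef_pos: [473.5, -176.6, 121.2]
ee_rot: [0.002, -0.0, 1.0, -0.001]
force: [0.7, 4.2, 9.0]
grip_width: 0.157
grip_force: 20.2
```

```bash
python3 t.py
```

```text
scene axis [ 559.5 -169.4] peg ang [-175.1   66.8 -114.2    6.3  -54.1] head [array([544.3, -59. ]), array([ 68.2, 152.8]), np.float64(5.3)]
 blue 108 ang 96.9
 red mean [489.9  60.  319.7] topz 326.2 rect [array([484.8,  63.6]), array([69.3, 27.9]), np.float64(5.7)]
side axis [ 555.5 -165.5] peg ang [-53.7   6.3  65.4] head [array([544.2, -56.3]), array([ 65.1, 149.1]), np.float64(6.2)]
 red mean [483.8  68.7 324.2] topz 327.8 rect [array([484.1,  67. ]), array([68. , 25.3]), np.float64(5.5)]
10.6333 [ 473.6 -176.7  121.2] [ 0.002 -0.     1.    -0.001] [-0.59  0.41  1.72 -0.    1.   -2.16] [0.6 0.  7.5] 0.1547419135286758
```

move_arm --moves '[{"turn": [0,0,0],"translation": [0,0,0],"hand": 0.2},{"turn": [0,0,0],"translation": [0,0,0],"hand": 0.3},{"turn": [0,0,0],"translation": [0,0,0],"hand": 0.4},{"turn": [0,0,0],"translation": [0,0,0],"hand": 0.5},{"turn": [0,0,0],"translation": [0,0,0],"hand": 0.5},{"turn": [0,0,0],"translation": [0,0,-20],"hand": 0.5},{"turn": [0,0,0],"translation": [0,0,-30],"hand": 0.5},{"turn": [0,0,0],"translation": [0,0,-35],"hand": 0.5},{"turn": [0,0,0],"translation": [0,0,-35],"hand": 0},{"turn": [0,0,0],"translation": [10,0,-30],"hand": 0}]'

```text
time_s: 11.47
eef_pos: [463.2, -176.0, 271.5]
ee_rot: [0.001, -0.0, 1.0, -0.0]
force: [0.3, -0.6, -0.0]
grip_width: 0.227
grip_force: 0.0
```

```bash
python3 t.py
python3 - <<'E'
from m import *
s=sense()
c=capture('scene'); w=capture('wrist')
a=cv2.resize(c['image'][230:285,240:300],(480,440),interpolation=cv2.INTER_CUBIC)
b=cv2.resize(w['image'][150:450,370:640],(320,356)); o=np.zeros((440,800,3),np.uint8); o[:,:480]=a;o[:356,480:]=b
cv2.imwrite('pics/c4.png',o)
E
```

```text
scene axis [ 559.  -169.4] peg ang [-173.7   66.8 -113.8    6.5  -53.5] head [array([546.1, -58.8]), array([ 68.4, 153.8]), np.float64(6.8)]
 blue 110 ang 96.6
 red mean [489.9  60.  319.7] topz 326.1 rect [array([485.,  63.]), array([68.5, 27.3]), np.float64(6.8)]
side axis [ 555.1 -165.4] peg ang [ -52.8 -113.1    7.5 -173.1   65.3] head [array([543.6, -56.8]), array([ 64.9, 148.5]), np.float64(4.9)]
 red mean [483.8  68.8 324.3] topz 328.0 rect [array([483.9,  67.3]), array([67.7, 24.2]), np.float64(4.9)]
11.5667 [ 463.2 -176.8  274. ] [ 0.003 -0.     1.    -0.003] [-0.6   0.23  1.55 -0.    1.36 -2.17] [ 0.  -0.1  0.2] 0.04719142822979943
```

View pics/c4.png

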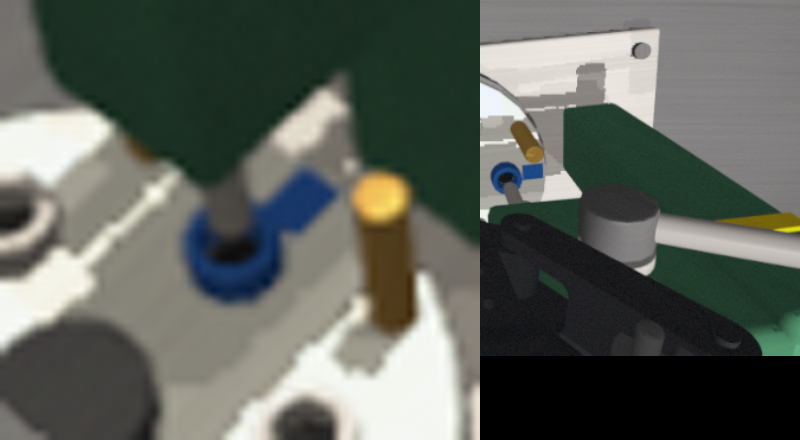

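Pin now sits directly over the blue bush: scene crop has pin (233,210) and bush (233,252), and the measured angle is 96.6° against 95.8°. Next is the lever.

move_arm --moves '[{"turn": [0,0,0],"translation": [0,0,-35],"hand": 0},{"turn": [0,0,0],"translation": [0,0,-35],"hand": 0},{"turn": [0,0,0],"translation": [0,0,-35],"hand": 0},{"turn": [0,0,0],"translation": [0,15,-20],"hand": 0},{"turn": [0,0,0],"translation": [-3,30,0],"hand": 0},{"turn": [0,0,0],"translation": [-3,30,0],"hand": 0},{"turn": [0,0,0],"translation": [-3,30,0],"hand": 0},{"turn": [0,0,0],"translation": [-3,30,0],"hand": 0},{"turn": [0,0,0],"translation": [-3,30,0],"hand": 0},{"turn": [0,0,0],"translation": [-3,30,0],"hand": 0}]'

```text
time_s: 12.5
eef_pos: [480.6, 20.5, 392.6]
ee_rot: [-0.001, -0.0, 1.0, 0.0]
force: [-0.0, -0.7, 0.1]
grip_width: -0.002
grip_force: 0.0
```

move_arm --moves '[{"turn": [0,0,0],"translation": [-3,30,0],"hand": 0},{"turn": [0,0,0],"translation": [0,17,0],"hand": 0},{"turn": [0,0,0],"translation": [0,0,30],"hand": 0},{"turn": [0,0,0],"translation": [0,0,0],"hand": 0},{"turn": [0,0,0],"translation": [0,0,0],"hand": 0}]'

```text
time_s: 12.92
eef_pos: [483.2, 65.9, 362.6]
ee_rot: [-0.002, -0.0, 1.0, 0.0]
force: [0.7, -0.3, 0.6]
grip_width: -0.002
grip_force: 0.0
```

```bash
python3 t.py
```

```text
scene axis [ 559.1 -169.5] peg ang [-173.3   67.5 -112.9    7.   -52.7] head [array([544.9, -58.8]), array([ 68.5, 153.2]), np.float64(5.5)]
 blue 109 ang 97.6
 red mean [489.1  58.8 327.1] topz 511.9 rect [array([490.9,  52.8]), array([71.8, 63.6]), np.float64(33.8)]
side axis [ 555.2 -165.3] peg ang [-53.    7.1  65.4] head [array([558.6, -55.3]), array([149.5,  37.6]), np.float64(88.4)]
 red mean [488.5  73.  323.2] topz 327.6 rect [array([483.8,  70.1]), array([67.9, 18.8]), np.float64(6.7)]
13.0167 [483.9  65.5 364.8] [ 0.  0.  1. -0.] [-0.11  0.17  1.38 -0.    1.59 -1.68] [0.  0.  0.7] 0.0002493313960567727
```

move_arm --moves '[{"turn": [0,0,0],"translation": [0,0,10],"hand": 0},{"turn": [0,0,0],"translation": [0,0,8],"hand": 0},{"turn": [0,0,0],"translation": [0.3,2,5],"hand": 0},{"turn": [0,0,0],"translation": [0.3,3,5],"hand": 0},{"turn": [0,0,0],"translation": [0,0,0],"hand": 0},{"turn": [0,0,0],"translation": [0,0,0],"hand": 0}]'

```text
time_s: 13.52
eef_pos: [483.1, 70.7, 336.5]
ee_rot: [0.0, -0.0, 1.0, -0.0]
force: [1.5, -2.7, 3.9]
grip_width: -0.001
grip_force: 1.9
```

```bash
python3 t.py
```

```text
scene axis [ 559.  -169.1] peg ang [-172.8   67.4 -112.7    6.9  -53. ] head [array([545.4, -58.8]), array([ 67.6, 153. ]), np.float64(5.4)]
 blue 107 ang 97.6
 red mean [490.6  61.5 317.8] topz 336.1 rect [array([480.3,  47.9]), array([84.9, 68.1]), np.float64(75.3)]
side axis [ 555.3 -164.8] peg ang [-53.1   6.9  65.4] head [array([551.6, -56.3]), array([ 43.8, 150. ]), np.float64(2.0)]
 red mean [494.8  80.3 314.1] topz 319.1 rect [array([483.7,  79.5]), array([16.4, 66.8]), np.float64(85.2)]
13.6167 [483.1  70.6 336.7] [ 0.  0.  1. -0.] [-0.1   0.18  1.44 -0.    1.52 -1.67] [ 0.8 -2.9  3.3] 6.862914937894766e-05
```

move_arm --moves '[{"turn": [0,0,0],"translation": [0.3,4,8],"hand": 0},{"turn": [0,0,0],"translation": [0.3,3,8],"hand": 0},{"turn": [0,0,0],"translation": [0.3,3,8],"hand": 0},{"turn": [0,0,0],"translation": [0.2,2,8],"hand": 0},{"turn": [0,0,0],"translation": [0,0,0],"hand": 0},{"turn": [0,0,0],"translation": [0,0,0],"hand": 0}]'

```text
time_s: 14.12
eef_pos: [481.8, 84.0, 304.8]
ee_rot: [0.0, -0.0, 1.0, 0.001]
force: [-0.8, 3.8, 7.5]
grip_width: 0.0
grip_force: 4.0
```

```bash
python3 t.py
```

```text
scene axis [ 558.9 -169.2] peg ang [-172.9   67.3 -112.8    6.8  -53. ] head [array([545.5, -58.6]), array([ 68.6, 153.6]), np.float64(6.4)]
 blue 106 ang 97.3
 red mean [488.5  73.5 286.2] topz 297.2 rect [array([469.8,  66. ]), array([118.9,  53.1]), np.float64(39.1)]
side axis [ 555. -165.] peg ang [ -52.7 -112.4    6.9   65.5] head [array([550.7, -55.7]), array([ 46.4, 150.4]), np.float64(1.5)]
 red mean [491.5  92.2 282.6] topz 287.5 rect [array([481.4,  92.5]), array([ 9.8, 65.9]), np.float64(88.8)]
14.2167 [481.8  83.9 305. ] [ 0.001 -0.     1.     0.001] [-0.07  0.2   1.5   0.    1.44 -1.64] [-1.2  3.8  7.4] 5.8108698942392705e-05
```

move_arm --moves '[{"turn": [0,0,0],"translation": [0.2,1.5,8],"hand": 0},{"turn": [0,0,0],"translation": [0,1,8],"hand": 0},{"turn": [0,0,0],"translation": [0,1,8],"hand": 0},{"turn": [0,0,0],"translation": [0,0.5,8],"hand": 0},{"turn": [0,0,0],"translation": [0,0,8],"hand": 0},{"turn": [0,0,0],"translation": [0,0,0],"hand": 0},{"turn": [0,0,0],"translation": [0,0,0],"hand": 0},{"turn": [0,0,0],"translation": [0,0,0],"hand": 0},{"turn": [0,0,0],"translation": [0,0,0],"hand": 0}]'

```text
time_s: 14.97
eef_pos: [481.7, 88.2, 265.3]
ee_rot: [0.001, -0.0, 1.0, 0.001]
force: [-0.4, 6.3, 9.4]
grip_width: -0.003
grip_force: 4.7
```

```bash
python3 t.py
python3 - <<'E'
from m import *
c=capture('side'); s=capture('scene')
P=pts('side',c); m=mask(c,*RED)&(abs(P[...,0]-480)<50)&(abs(P[...,1]-90)<40)
v,u=np.nonzero(m); print("red px",u.min(),u.max(),v.min(),v.max())
a=cv2.resize(s['image'][150:290,220:340],(514,600)); b=cv2.resize(c['image'][200:320,340:430],(286,381))
o=np.zeros((600,800,3),np.uint8); o[:,:514]=a; o[:381,514:]=b; cv2.imwrite('pics/c5.png',o)
E
```

```text
scene axis [ 559.  -169.2] peg ang [-172.8   67.5 -113.     6.8  -52.9] head [array([545.6, -58.8]), array([ 67.2, 152.8]), np.float64(6.0)]
 blue 102 ang 97.4
 red mean [488.8  79.7 241.8] topz 251.6 rect [array([485.4,  61.3]), array([68.9, 65.8]), np.float64(7.7)]
side axis [ 555.3 -164.9] peg ang [ -53.2 -112.8    6.9   65.7] head [array([548.4, -56. ]), array([ 50.3, 149.2]), np.float64(1.9)]
 red mean [506.7  98.2 243.4] topz 247.9 rect [array([506.6,  98.9]), array([ 7.9, 16.6]), np.float64(77.0)]
15.0667 [481.7  88.2 265.3] [ 0.001 -0.     1.     0.001] [-0.06  0.22  1.58  0.    1.34 -1.63] [-1.5  5.9  9.5] -0.0018600845080627671
red px 363 370 296 302
```

View pics/c5.png

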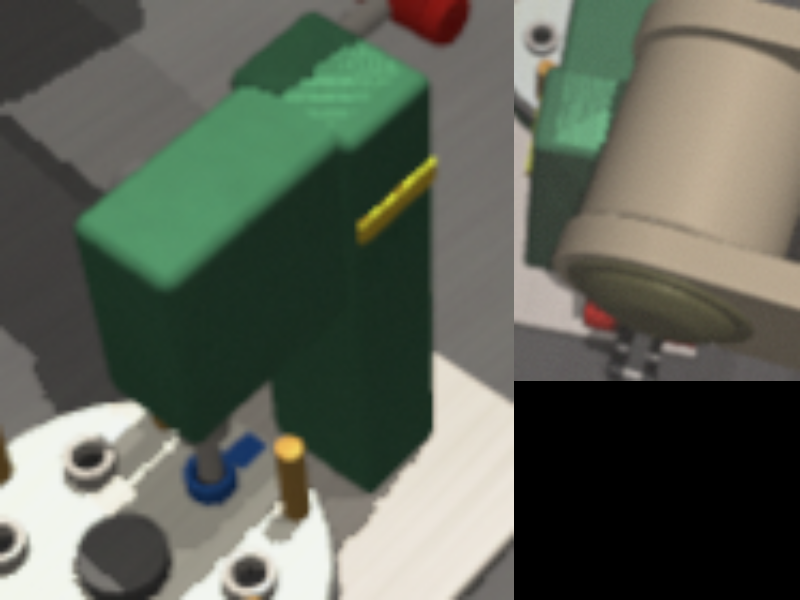

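move_arm --moves '[{"turn": [0,0,0],"translation": [0,-0.7,0.3],"hand": 0},{"turn": [0,0,0],"translation": [0,-0.7,0.3],"hand": 0},{"turn": [0,0,0],"translation": [0,0,0],"hand": 0},{"turn": [0,0,0],"translation": [0,0,0],"hand": 0},{"turn": [0,0,0],"translation": [0,0,0],"hand": 0},{"turn": [0,0,0],"translation": [0,0,0],"hand": 0},{"turn": [0,0,0],"translation": [0,0,0],"hand": 0},{"turn": [0,0,0],"translation": [0,0,0],"hand": 0}]'

```text
time_s: 15.83
eef_pos: [481.8, 86.8, 264.7]
ee_rot: [0.001, -0.0, 1.0, 0.001]
force: [0.1, 5.2, 8.9]
grip_width: 0.002
grip_force: 4.7
```

```bash
python3 t.py
```

```text
scene axis [ 558.7 -169.1] peg ang [-173.    67.3 -112.9    6.9  -52.9] head [array([546.9, -58.7]), array([ 70.1, 153.8]), np.float64(6.8)]
 blue 103 ang 97.0
 red mean [489.8  79.7 240.5] topz 246.3 rect [array([484. ,  81.9]), array([70. , 24.9]), np.float64(8.1)]
side axis [ 555.2 -164.8] peg ang [ -52.8 -112.6    6.9   65.3] head [array([548.5, -55.8]), array([ 50.3, 149.9]), np.float64(1.8)]
 red mean [505.3  97.1 243. ] topz 247.6 rect [array([483.7,  98.5]), array([10.3, 61. ]), np.float64(85.9)]
15.9333 [481.8  86.8 264.7] [ 0.001 -0.     1.     0.001] [-0.06  0.22  1.58  0.    1.34 -1.64] [-0.6  5.8  9.2] -0.001307579663930649
```

```bash
python3 -c "
from rig import finish_job; print(finish_job())"
```

```text
the job is handed in; nothing more can be done
None
```

I handed the job in with the blue bush under the press pin (about 1 mm off by camera), the pin down in the bush, and the lever held steady within about 0.01 rad of level at about 9 N; the judge's verdict was not returned, I never moved near the bystanders, and I did not re-measure them at the end.

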